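# Raise the telescopic drying stand and lay the batten across

### The arm

A 6-joint arm with a two-finger parallel gripper is mounted at the origin on a cart in front of the work surface, level with it; the furniture and walls round the work are solid. World frame = base frame: x ahead of the robot, y to its left, z up, the work surface at z = 0. Lengths are in mm, angles in degrees, forces in N, time in s.
With the tool pointing down it reaches from about 300 to 850 mm from the base axis. Payload 4.2 kg.
Tool frame: the origin (TCP) lies midway between the tips of the shut fingers; the grasp point (between the pads) lies 19 mm behind it; z points along the fingers, y is the line along which they close (so a half turn about z gives the same grasp; the last joint's range is limited). The gripper opens to 91 mm and grips with 3 to 60 N. Pads are 32 mm wide; open, the fingers measure 118 mm over their backs; the gripper's body (76 mm by 178 mm) begins 60 mm behind the grasp point.
Start: joints at [-69.557, 18.312, 89.639, -0, 72.044, -1.146], TCP at [211.574, -534.677, 213.976] pointing down, gripper open.
Joint ranges: [-177.97, 177.97], [-48.28, 115.42], [12.27, 149.76], [-77.06, 257.06], [2.81, 150.46], [-146.56, 146.56]. Speed limits (degrees/s): [147.25, 147.25, 180, 180, 180, 180].

### API

Orientations are given as [roll, pitch, yaw] about the fixed x, y, z axes, in that order (R = Rz(yaw) Ry(pitch) Rx(roll)).
In Python, from workcell import env, viewer, sensors gives the robot as it stands (env), with the cameras (viewer) and the readings (sensors).
- The arm moves only by the shell command python3 drive.py 'ROWS' [OPENING] [FORCE]. ROWS is a JSON list that holds a single list of rows (three levels of brackets), with 1 to 8 rows, each of 6 numbers: dx, dy, dz in mm, then a rotation vector rx, ry, rz in degrees; each row shifts and turns the commanded pose from where the row before left it, along the tool's axes as they then stand; what a row does not reach is not made up. A row lasts 1/10 s, in which the tool goes at most 50 mm and 8.59 degrees, less where a joint would pass 70% of its speed; a pose out of reach is approached as far as the arm can. OPENING is the finger opening in mm, set as the command begins (- or left out keeps the last). The fingers move at their own pace and stop on an object; FORCE is the grip in N (left out, the last holds). Time passes only in rows, so rows that do not move let the fingers close. It prints the time, the measured TCP pose, the force, the opening and the grip force at its end. Input that does not fit is refused with a message, and nothing moves.
- sensors.state(): the state, without advancing time (a new reading comes with each control period).
- viewer.grab_frame(name): name is "scene" or "top" or "wrist"; returns the picture (480x640x3 uint8, blue, green, red); there is no depth.
- viewer.camera_model(name): a dict with "fx", "fy", "cx", "cy" (pixels), "T" (4x4, takes a point from camera to world coordinates). Camera axes: x right, y up, looking along -z (the intrinsics and any distortion apply to the point x, -y, -z); pixel columns grow to the right and rows downward; lengths in mm; the calibration is good to about 2 mm. A picture is of the moment at which its call begins: read the wrist's pose just before it. camera_model takes no time and is no camera call; for the wrist camera it gives the pose at the moment of the call.
- env.job_done(): hands the job in; it is judged then, once.
The state is a dict: "time_s": time; "qpos": joint angles; "qvel": joint speeds; "effort": joint torques, N m; "ee_pos": TCP position; "ee_rot": TCP orientation; "force": force on the tool from outside, world axes, zero at the start; "torque": the same for the moment, N m; "gripper_width": finger opening in mm; "gripper_force": force on a finger pad.
Only numpy, scipy, OpenCV 4.12 (cv2) and the standard library are available. Lean on these libraries where they do the work, as an engineer would, in place of code of your own. Each camera call takes 0.05 s, during which the arm holds its last target. There are 200 camera calls.

### The job

Set up the two drying stands for the batten: take the low telescopic stand by its rest bar, draw it straight up to its stop and, holding it there, turn it anticlockwise (seen from above) until its lock button clicks out of the hole and it is locked up. Do this gently, without lifting, shifting or wrenching round its heavy foot; then lay the batten flat across the rest bars of both stands and let go. Leave the plain stand and the sanding block and tape roll where they are.

Things in the scene. Friction and masses are not known exactly. Their poses are not given: they have to be found in the camera images.
- stand: Telescopic stand, loose but heavy (3 kg): dark round foot 130 mm across, 22 mm high; aluminium outer tube 42 mm across; at its top a black collar with the lock hole (47 mm across plus a clamp lug, z 58 to 94 mm); inside, a steel mast 26 mm across that carries the rest bar. Origin: centre of the foot's underside, on the tube's axis; z up. The foot slips round at about 0.6 N m.
- stand_rim (a point): Point on the edge of the telescopic stand's foot, 60 mm from its axis on the foot's -x side, 10 mm up; moves if the foot is turned.
- rest_top (a point): Centre of the top face of the telescopic stand's grey rest bar, on the mast's axis; moves with the mast. The bar is 60 mm long along this point's y, 28 mm wide along its x and 24 mm high (below this point). Lowered, its top is 134 mm over the table, with 16 mm of free mast from bar to collar. Unlocked, the 0.38 kg mast sinks; it slides with about 2 N and turns with under 0.1 N m of friction.
- lift (a joint): How far the mast is drawn out: 0 lowered, 0.060 m at its hard upper stop; locked it rests at about 0.0575. At the stop the mast has to be turned anticlockwise seen from above (+z) by between 0.2 and 1.15 rad from its start for the button to meet the hole; how far differs each time (the collar is clamped on at another angle) and must be felt. It could turn 1.35 rad or more.
- button (a joint): How far the lock button stands out: 0 pressed in by the bore, 0.011 m fully out. The steel button, 12 mm across, low on the mast, is pushed out by a spring. It clicks out through the collar's 15 mm hole only within about 2 mm of the mast's upper stop and facing the hole. Then the mast neither turns nor sinks, and turning on wrenches the foot round.
- plain_stand: Plain stand of fixed height, loose but heavy (2.6 kg): the same foot, a steel post 26 mm across and the same rest bar (60 mm along the body's y, 28 mm along x, 24 mm high). Origin: centre of the underside of its foot, z up. About 145 mm from the telescopic stand.
- plain_top (a point): Centre of the top face of the plain stand's rest bar, 191.5 mm over the table: the height of the telescopic stand's bar when locked.
- batten: Wooden batten lying on the table, 208 mm long along its y axis, 18 mm wide along x, 13 mm high, 35 g. Origin: centre of its underside.
- sanding_block: Sanding block, 61 x 100 x 27 mm (bystander). Origin: centre of its underside.
- masking_tape: Roll of masking tape lying flat, 95 mm across, 25 mm high (bystander). Origin: centre of its underside.

How it is judged:
By the outcome, as a careful person would: the job done as asked, in the order asked, and still so for the second after the job is handed in, with the robot touching nothing.
It also fails if it takes over 67 s, if anything falls off the work surface, if the arm or the gripper's body presses on something with over 40 N, if the wrist force passes 120 N, or if a joint passes its speed limit or range.

## Working session

There is one attempt and no reset: what is moved stays moved. The work goes in short steps, Python scripts to look and compute and a shell command to move; the robot and the scene stay as the last step left them, time stands still between calls to the robot, and variables do not carry over. Pictures are saved under pics/ and viewed, at most 10 in all, crops included, and the job is handed in when it is done.

```bash
ls; mkdir -p pics
python3 - <<'E'
from workcell import env, viewer, sensors
import cv2,numpy as np
for n in("scene","top"):
    im=viewer.grab_frame(n); cv2.imwrite(f"pics/{n}0.png",im)
    m=viewer.camera_model(n); print(n,{k:(np.round(v,3).tolist()) for k,v in m.items()})
s=sensors.state();print(s)
E
```

```text
drive.py
pics
workcell.py
scene {'fx': 615.754, 'fy': 615.754, 'cx': 317.322, 'cy': 239.048, 'T': [[-0.565, 0.374, -0.735, -607.127], [-0.825, -0.266, 0.499, 744.777], [-0.009, 0.889, 0.459, 850.162], [0.0, 0.0, 0.0, 1.0]]}
top {'fx': 613.445, 'fy': 613.445, 'cx': 319.527, 'cy': 246.4, 'T': [[-0.008, 0.996, -0.085, 462.891], [-1.0, -0.009, -0.011, -40.252], [-0.012, 0.085, 0.996, 1370.641], [0.0, 0.0, 0.0, 1.0]]}
{'time_s': 0.1, 'qpos': array([-6.95568605e+01,  1.83494142e+01,  8.96989970e+01,  1.00613602e-03,
        7.20437315e+01, -1.14684391e+00]), 'qvel': array([ 0.01247577,  0.04453716, -0.25109452,  0.06957512,  0.00592011,
        0.01359188]), 'effort': array([-5.87077011e-04, -4.13334203e+01, -2.32509774e+01,  7.29553937e-02,
        4.22170619e-02, -5.03237311e-05]), 'ee_pos': array([ 211.41985869, -534.24223995,  213.19279334]), 'ee_rot': array([-1.79907895e+02, -2.80066155e-03,  2.15896702e+01]), 'force': array([ 0.27207765,  0.23055646, -0.36686649]), 'torque': array([ 0.01904643, -0.0151254 , -0.03349065]), 'gripper_force': 0.0, 'gripper_width': 91.46862948030108}
```

View pics/top0.png

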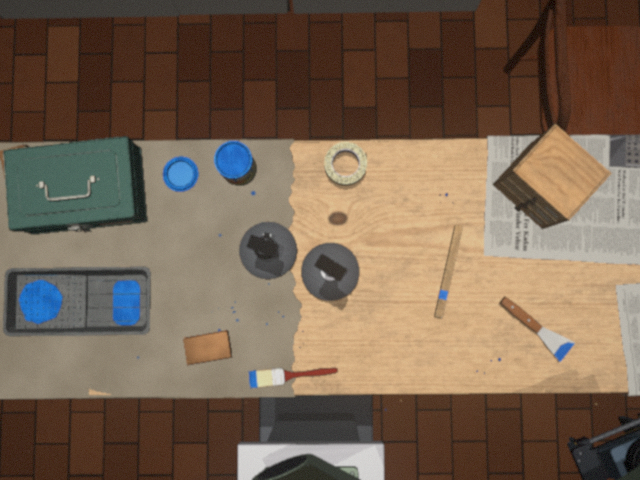

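View pics/scene0.png

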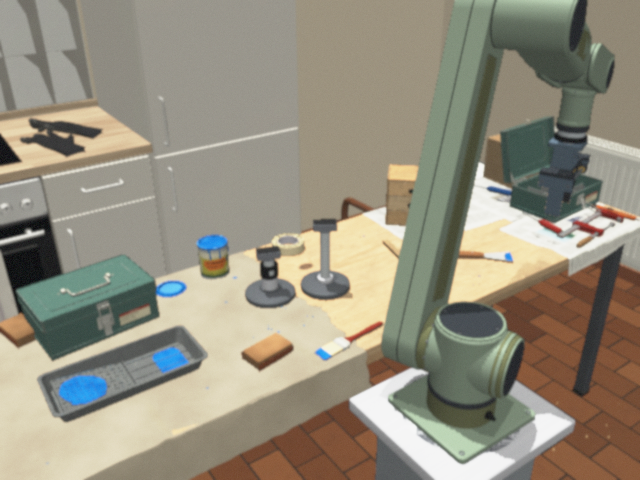

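The top view shows the telescopic stand's foot at about (268,250), the plain stand's at (330,272), and the batten from (457,226) to (438,318) with a blue mark. The block is at (207,347) and the tape at (346,165). Next I'll enlarge the stands and measure them.

```bash
cat > h.py <<'E'
from workcell import env, viewer, sensors
import cv2,numpy as np
def ray(m,u,v):
    d=np.array([(u-m["cx"])/m["fx"],-(v-m["cy"])/m["fy"],-1.]);T=np.array(m["T"]);return T[:3,3],T[:3,:3]@d
def onz(m,u,v,z):
    o,d=ray(m,u,v);return o+d*(z-o[2])/d[2]
def px(m,p):
    T=np.array(m["T"]);c=T[:3,:3].T@(np.array(p)-T[:3,3]);return m["cx"]+m["fx"]*c[0]/-c[2],m["cy"]-m["fy"]*c[1]/-c[2]
E
python3 - <<'E'
from h import *
im=cv2.imread("pics/top0.png");m=viewer.camera_model("top")
hsv=cv2.cvtColor(im,cv2.COLOR_BGR2HSV);g=cv2.cvtColor(im,cv2.COLOR_BGR2GRAY)
# feet
k=((g<105)&(hsv[...,1]<70)).astype(np.uint8); k[:, :225]=0;k[:,370:]=0;k[:210]=0;k[310:]=0
for c in cv2.findContours(k,0,2)[0]:
    if cv2.contourArea(c)<300: continue
    (u,v),r=cv2.minEnclosingCircle(c);print("foot",u,v,r,onz(m,u,v,22).round(1), r*1350/613)
k=((g<45)).astype(np.uint8); k[:, :225]=0;k[:,370:]=0;k[:210]=0;k[310:]=0
for c in cv2.findContours(k,0,2)[0]:
    if cv2.contourArea(c)<60: continue
    print("bar",cv2.minAreaRect(c), [onz(m,*cv2.minAreaRect(c)[0],z).round(1) for z in(134,191.5)])
# batten
a=im[200:340,400:500].astype(int);print()
cr=cv2.resize(im[210:320,225:370],None,fx=5.5,fy=5.5,interpolation=cv2.INTER_CUBIC);cv2.imwrite("pics/crop1.png",cr[:600])
E
```

```text
foot 329.8941650390625 271.5094299316406 28.755577087402344 [522.6 -47.7  22. ] 63.327943014670744
foot 267.842041015625 250.2681121826172 28.93116569519043 [570.7  88.8  22. ] 63.7146389698321
```

View pics/crop1.png

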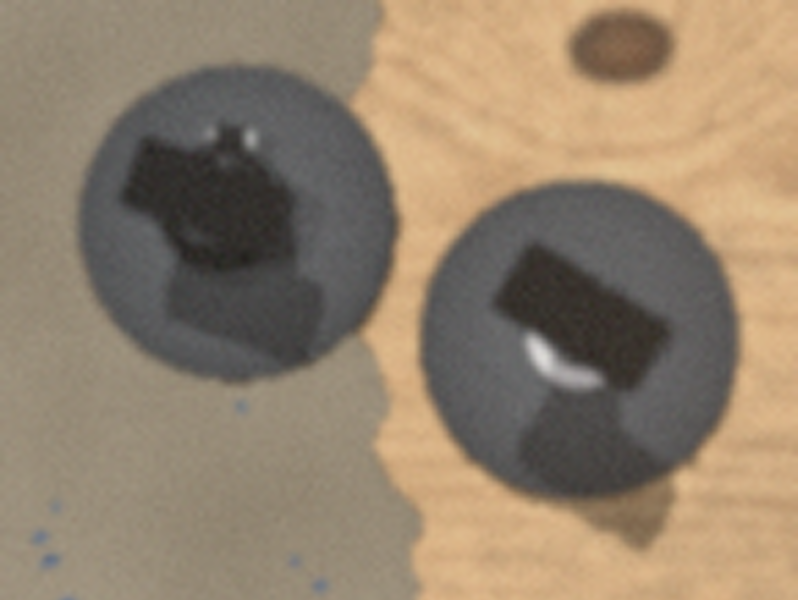

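The crop shows the tele bar with its near-left short edge at (145,137)-(122,205) and its far end near (300,190). The plain bar's corners are (535,242), (670,325), (632,390) and (495,308).

Run:
```python
from h import *
im=cv2.imread("pics/top0.png");m=viewer.camera_model("top")
C=lambda p:(225+(p[0]+.5)/5.5-.5,210+(p[1]+.5)/5.5-.5)
for n,z,P in(("tele",134,[(145,137),(122,205),(277,262),(300,190)]),("plain",191.5,[(535,242),(495,308),(632,390),(670,325)])):
    W=np.array([onz(m,*C(p),z)[:2] for p in P]);d=W[0]-W[3]+W[1]-W[2]
    print(n,W.mean(0),np.degrees(np.arctan2(-d[0],d[1])),np.linalg.norm(W-np.roll(W,-1,0),axis=1))
# batten: darker than table surface, compare with local blur
g=cv2.GaussianBlur(im,(3,3),0).astype(np.float32); roi=(slice(210,335),slice(415,480))
bg=cv2.medianBlur(im,51).astype(np.float32); dlt=np.abs(g-bg).sum(2)[roi]
k=(dlt>70).astype(np.uint8);k=cv2.morphologyEx(k,cv2.MORPH_CLOSE,np.ones((3,3)))
c=max(cv2.findContours(k,0,2)[0],key=cv2.contourArea);c=c+np.array([415,210])
r=cv2.minAreaRect(c);b=cv2.boxPoints(r);W=np.array([onz(m,*p,10)[:2] for p in b]);print(r,W.mean(0),W,np.linalg.norm(W-np.roll(W,-1,0),axis=1))
e=im.copy();cv2.polylines(e,[b.astype(int)],True,(0,0,255));cv2.imwrite("pics/b.png",cv2.resize(e[210:335,400:500],None,fx=4,fy=4))
```

```text
tele [571.13194359  88.05670991] -20.033908350710806 [26.48817924 61.03985384 27.83716543 60.63798707]
plain [523.61714998 -48.1403951 ] -31.764619373555558 [27.04774738 55.77486955 26.32009808 55.4436115 ]
((447.74188232421875, 271.66815185546875), (9.934652328491211, 95.56251525878906), 12.771242141723633) [ 521.24464206 -308.65946178] [[ 420.79589701 -272.12576208]
 [ 626.73331059 -323.92695048]
 [ 621.6115656  -345.31333878]
 [ 415.83779503 -293.27179578]] [212.35249335  21.99113177 212.25260151  21.71951926]
```

View pics/b.png

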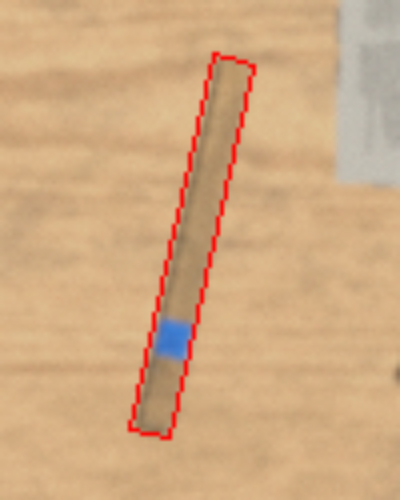

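The batten is at (521,-309), lying at -14°, and its size checks out. The tele axis is at about (571,88), and the stand spacing of about 145 mm also checks. I'll move above the telescopic stand.

```bash
python3 drive.py '[[[35,-28,-14,0,0,0],[35,-28,-14,0,0,0],[35,-28,-14,0,0,0],[35,-28,-14,0,0,0],[35,-28,-10,0,0,0],[35,-28,-10,0,0,0],[35,-28,0,0,0,0],[35,-28,0,0,0,0]]]' 70 
python3 drive.py '[[[35,-28,0,0,0,0],[35,-28,0,0,0,0],[35,-28,0,0,0,0],[35,-28,0,0,0,0],[35,-28,0,0,0,0],[35,-28,0,0,0,0],[35,-28,0,0,0,0],[35,-28,0,0,0,0]]]'
python3 drive.py '[[[0,0,0,0,0,-8.15],[0,0,0,0,0,-8.15],[0,0,0,0,0,-8.15],[0,0,0,0,0,-8.15],[0,0,0,0,0,-8.15],[0,0,0,0,0,-8.15],[0,0,0,0,0,0],[0,0,0,0,0,0]]]'
python3 - <<'E'
from h import *
s=sensors.state();print(s['ee_pos'],s['ee_rot'],s['qpos'],s['force']);m=viewer.camera_model("wrist");im=viewer.grab_frame("wrist");cv2.imwrite("pics/w1.png",im)
print(px(m,(571,88.4,134)),px(m,(571,88.4,22)),m['T'][:3,3])
E
```

```text
time_s: 0.9
ee_pos: [390.0, -221.7, 290.1]
ee_rot: [180.0, -0.0, 21.6]
force: [0.5, 0.5, -0.5]
gripper_width: 70.0
gripper_force: 0.0
time_s: 1.7
ee_pos: [567.9, 89.7, 289.5]
ee_rot: [180.0, 0.0, 21.6]
force: [1.3, -0.8, -0.4]
gripper_width: 70.0
gripper_force: 0.0
time_s: 2.5
ee_pos: [567.3, 87.9, 289.6]
ee_rot: [-180.0, 0.0, 70.3]
force: [-0.7, -0.6, -0.3]
gripper_width: 69.9
gripper_force: 0.0
[567.30861456  87.9279384  289.59472871] [-1.79967021e+02  2.15414793e-02  7.03179565e+01] [ 7.66475567e+00  1.61740786e+01  8.18860811e+01 -4.02354464e-03
  8.19790296e+01  2.73473682e+01] [-0.66957399 -0.61630864 -0.3343114 ]
(np.float64(317.438979529823), np.float64(231.61631734259726)) (np.float64(316.6488032054752), np.float64(210.89683682887966)) [595.06914031 165.12500608 460.39988937]
```

View pics/w1.png

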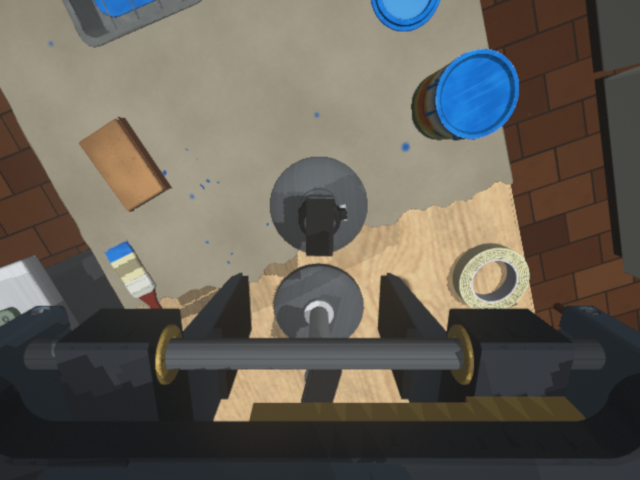

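The wrist view shows the tele bar almost aligned with the tool, centred near (320,226), with the foot at about (319,205). I'll measure the bar's edges.

Run:
```python
from h import *
im=cv2.imread("pics/w1.png");m=viewer.camera_model("wrist");g=cv2.cvtColor(im,cv2.COLOR_BGR2GRAY)
sub=g[190:260,295:350]
k=(sub<48).astype(np.uint8)
for r in range(0,70,4):print(190+r,''.join('#' if x<40 else '+' if x<55 else '.' for x in sub[r]))
cv2.imwrite("pics/w1c.png",cv2.resize(im[185:265,280:360],None,fx=7,fy=7,interpolation=cv2.INTER_CUBIC))
for p in [(586,119,134)]:pass
th=np.radians(-19.5);R=np.array([[np.cos(th),-np.sin(th)],[np.sin(th),np.cos(th)]])
for a,b in((14,30),(14,-30),(-14,-30),(-14,30)):
    w=R@[a,b]+[571,88.4];print(a,b,np.round(px(m,(*w,134)),1))
```

```text
190 .......................................................
194 .......................................................
198 .......................................................
202 ........+++++++++++++++++++++++++++++++................
206 ......+##++++++++++++++++++++++++++++++++++............
210 ...+++++++++++++++++++++++++++++++++++++++++++++++.....
214 ...++++++++++++++++++++++++++++++++++++++++++++++++....
218 ...+++++++..+++++++++++++++++++++++++++++++++++++......
222 ...++++++...++++++++++++++++++++++++++...++++..........
226 .....+++++.+++++++++++++++++++++++++++..++++...........
230 ......+++++++++++++++++++++++++++++++++++..............
234 ..........++++++++++++++++++++++++++++.................
238 ...........++++++++++++++++++++++++++..................
242 ...........++++++++++++++++++++++++++..................
246 ...........++++++++++++++++++++++++++..................
250 ...........++++++++++++++++++++++++++..................
254 ............++++++++++++++++++++++++...................
258 .......................................................
14 30 [332.  201.1]
14 -30 [331.3 260.6]
-14 -30 [303.5 260.7]
-14 30 [302.7 201.1]
```

View pics/w1c.png

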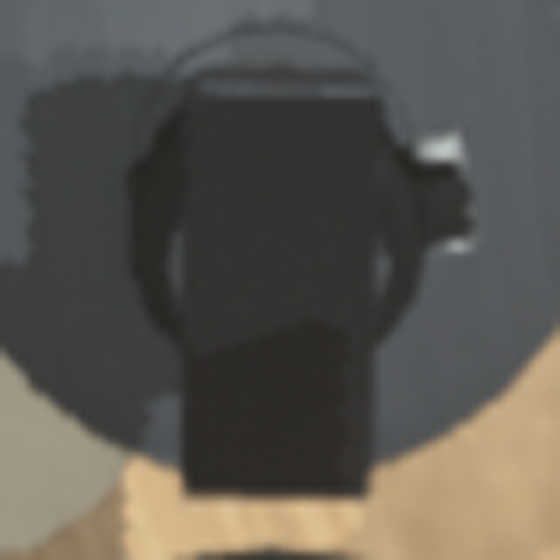

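Run:
```python
from h import *
im=cv2.imread("pics/w1.png");s=sensors.state();m=viewer.camera_model("wrist");g=cv2.cvtColor(im,cv2.COLOR_BGR2GRAY)
from scipy.spatial.transform import Rotation as Ro
R=Ro.from_euler('xyz',s['ee_rot'],degrees=True).as_matrix();p=s['ee_pos']
for y in(35,-35):
  for x in (16,-16): print(x,y,np.round(px(m,p+R@[x,y,0]),1))
for r in (277,280,285,290):
    row=g[r].astype(int);print(r,[ (c,row[c]) for c in range(236,258,2)],[(c,row[c]) for c in range(374,394,2)])
print(Ro.from_matrix(np.array(m['T'])[:3,:3]).as_euler('ZYX',degrees=True))
```

```text
16 35 [379.5 275.3]
-16 35 [376.4 328.7]
16 -35 [248.3 275.4]
-16 -35 [251.5 328.8]
277 [(236, np.int64(55)), (238, np.int64(56)), (240, np.int64(52)), (242, np.int64(45)), (244, np.int64(44)), (246, np.int64(43)), (248, np.int64(99)), (250, np.int64(147)), (252, np.int64(148)), (254, np.int64(147)), (256, np.int64(146))] [(374, np.int64(193)), (376, np.int64(192)), (378, np.int64(194)), (380, np.int64(136)), (382, np.int64(47)), (384, np.int64(46)), (386, np.int64(47)), (388, np.int64(53)), (390, np.int64(57)), (392, np.int64(57))]
280 [(236, np.int64(55)), (238, np.int64(53)), (240, np.int64(47)), (242, np.int64(43)), (244, np.int64(44)), (246, np.int64(43)), (248, np.int64(98)), (250, np.int64(146)), (252, np.int64(146)), (254, np.int64(145)), (256, np.int64(145))] [(374, np.int64(193)), (376, np.int64(194)), (378, np.int64(195)), (380, np.int64(123)), (382, np.int64(46)), (384, np.int64(46)), (386, np.int64(46)), (388, np.int64(47)), (390, np.int64(54)), (392, np.int64(57))]
285 [(236, np.int64(50)), (238, np.int64(44)), (240, np.int64(43)), (242, np.int64(44)), (244, np.int64(43
[... 151 characters left out ...]
89)), (376, np.int64(189)), (378, np.int64(184)), (380, np.int64(83)), (382, np.int64(45)), (384, np.int64(45)), (386, np.int64(46)), (388, np.int64(46)), (390, np.int64(46)), (392, np.int64(52))]
290 [(236, np.int64(42)), (238, np.int64(42)), (240, np.int64(42)), (242, np.int64(42)), (244, np.int64(41)), (246, np.int64(42)), (248, np.int64(53)), (250, np.int64(153)), (252, np.int64(169)), (254, np.int64(171)), (256, np.int64(172))] [(374, np.int64(189)), (376, np.int64(184)), (378, np.int64(182)), (380, np.int64(71)), (382, np.int64(45)), (384, np.int64(46)), (386, np.int64(45)), (388, np.int64(46)), (390, np.int64(46)), (392, np.int64(45))]
[-1.96712239e+01 -9.75767395e-03 -1.67505139e+01]
```

Finger projections match the wrist image to 1 px, so I trust that view. The bar centre is at about (574,91), with yaw about -20.6°. Descending around the bar.

```bash
python3 drive.py '[[[5,5.3,0,0,0,0.9],[0,0,40,0,0,0],[0,0,40,0,0,0],[0,0,40,0,0,0],[0,0,30,0,0,0],[0,0,20,0,0,0],[0,0,14,0,0,0],[0,0,0,0,0,0]]]' 50
python3 drive.py '[[[0,0,0,0,0,0],[0,0,0,0,0,0],[0,0,0,0,0,0],[0,0,0,0,0,0]]]' 36
python3 drive.py '[[[0,0,0,0,0,0],[0,0,0,0,0,0],[0,0,0,0,0,0],[0,0,0,0,0,0]]]' 27 3
python3 -c "
from h import *
s=sensors.state();print(s['ee_pos'],s['force'],s['torque'])"
```

```text
time_s: 3.35
ee_pos: [573.1, 90.8, 103.6]
ee_rot: [-179.8, 0.1, 69.5]
force: [-0.8, 0.9, 0.4]
gripper_width: 50.1
gripper_force: 0.0
time_s: 3.75
ee_pos: [574.6, 91.0, 106.8]
ee_rot: [179.9, -0.0, 69.6]
force: [0.5, -0.7, 0.2]
gripper_width: 35.6
gripper_force: 0.0
time_s: 4.15
ee_pos: [574.0, 91.0, 106.3]
ee_rot: [-180.0, -0.0, 69.6]
force: [-1.6, -0.4, 3.7]
gripper_width: 27.9
gripper_force: 3.0
[574.02284499  90.97430821 106.28010228] [-1.63538297 -0.37139263  3.67983264] [-0.00117845  0.234958    0.00643563]
```

Gripped at 27.9 mm with negligible side load. Firming up the grip and starting to draw.

```bash
python3 drive.py '[[[0,0,0,0,0,0],[0,0,0,0,0,0],[0,0,0,0,0,0]]]' 25 25
python3 drive.py '[[[0,0,-4,0,0,0],[0,0,-8,0,0,0],[0,0,-8,0,0,0],[0,0,-8,0,0,0],[0,0,-8,0,0,0],[0,0,-8,0,0,0],[0,0,-5,0,0,0],[0,0,0,0,0,0]]]'
python3 drive.py '[[[0,0,-2,0,0,0],[0,0,-2,0,0,0],[0,0,-1,0,0,0],[0,0,0,0,0,0]]]'
python3 -c "
from h import *
s=sensors.state();print(s['ee_pos'],s['force'],s['torque'])"
```

```text
time_s: 4.45
ee_pos: [574.0, 91.0, 106.3]
ee_rot: [-180.0, -0.0, 69.6]
force: [-0.9, 0.8, 5.9]
gripper_width: 27.9
gripper_force: 25.0
time_s: 5.25
ee_pos: [574.0, 91.0, 156.1]
ee_rot: [180.0, -0.0, 69.6]
force: [-0.4, 0.3, -2.3]
gripper_width: 27.5
gripper_force: 25.0
time_s: 5.65
ee_pos: [574.0, 90.9, 160.0]
ee_rot: [-180.0, 0.0, 69.6]
force: [-0.4, 0.4, -4.5]
gripper_width: 27.7
gripper_force: 25.0
[574.00515802  90.90768788 159.96503062] [-0.4070415   0.37640974 -4.49333803] [0.3046877  0.03483933 0.0113292 ]
```

```bash
python3 drive.py '[[[0,0,-2,0,0,0],[0,0,-1,0,0,0],[0,0,0,0,0,0],[0,0,0,0,0,0]]]'
python3 drive.py '[[[0,0,-1,0,0,0],[0,0,0,0,0,0],[0,0,0,0,0,0]]]' 
python3 drive.py '[[[0,0,-1,0,0,0],[0,0,0,0,0,0],[0,0,0,0,0,0]]]' 
python3 drive.py '[[[0,0,-1,0,0,0],[0,0,0,0,0,0],[0,0,0,0,0,0]]]'
```

```text
time_s: 6.05
ee_pos: [574.0, 90.9, 163.1]
ee_rot: [-180.0, 0.0, 69.6]
force: [-1.4, 1.5, -3.1]
gripper_width: 27.9
gripper_force: 25.0
time_s: 6.35
ee_pos: [574.0, 90.9, 164.0]
ee_rot: [-180.0, 0.0, 69.6]
force: [0.1, 1.7, -4.6]
gripper_width: 28.2
gripper_force: 25.0
time_s: 6.65
ee_pos: [574.0, 90.9, 164.9]
ee_rot: [-180.0, 0.0, 69.6]
force: [-1.6, 2.4, -3.2]
gripper_width: 27.8
gripper_force: 25.0
time_s: 6.95
ee_pos: [574.0, 90.9, 166.0]
ee_rot: [-180.0, 0.0, 69.6]
force: [-1.0, 2.7, -4.5]
gripper_width: 28.2
gripper_force: 25.0
```

```bash
for i in 1; do :; done; python3 drive.py '[[[0,0,-0.5,0,0,0],[0,0,0,0,0,0],[0,0,0,0,0,0]]]'
python3 drive.py '[[[0,0,-0.5,0,0,0],[0,0,0,0,0,0],[0,0,0,0,0,0]]]'
```

```text
time_s: 7.25
ee_pos: [574.0, 90.9, 166.4]
ee_rot: [-180.0, 0.0, 69.6]
force: [-0.9, 2.0, -4.4]
gripper_width: 27.9
gripper_force: 25.0
time_s: 7.55
ee_pos: [574.0, 90.9, 166.4]
ee_rot: [-180.0, 0.0, 69.6]
force: [-0.8, 2.0, -9.0]
gripper_width: 27.9
gripper_force: 25.0
```

At the stop (z 166.4, about 5 N of preload). Now turning anticlockwise in small steps.

```bash
cat > t.py <<'E'
from h import *
s=sensors.state();print(s['time_s'],'z',s['ee_pos'].round(2),'yaw',s['ee_rot'][2].round(2),'F',s['force'].round(1),'T',s['torque'].round(2),s['gripper_width'].round(1))
E
python3 t.py; python3 drive.py '[[[0,0,0,0,0,-2],[0,0,0,0,0,-2],[0,0,0,0,0,0]]]'>/dev/null; python3 t.py;python3 drive.py '[[[0,0,0,0,0,-2],[0,0,0,0,0,-2],[0,0,0,0,0,0]]]'>/dev/null; python3 t.py
```

```text
Traceback (most recent call last):
  File "t.py", line 2, in <module>
    s=sensors.state();print(s['time_s'],'z',s['ee_pos'].round(2),'yaw',s['ee_rot'][2].round(2),'F',s['force'].round(1),'T',s['torque'].round(2),s['gripper_width'].round(1))
                                                                                                                                            ^^^^^^^^^^^^^^^^^^^^^^^^
AttributeError: 'float' object has no attribute 'round'
Traceback (most recent call last):
  File "t.py", line 2, in <module>
    s=sensors.state();print(s['time_s'],'z',s['ee_pos'].round(2),'yaw',s['ee_rot'][2].round(2),'F',s['force'].round(1),'T',s['torque'].round(2),s['gripper_width'].round(1))
                                                                                                                                            ^^^^^^^^^^^^^^^^^^^^^^^^
AttributeError: 'float' object has no attribute 'round'
Traceback (most recent call last):
  File "t.py", line 2, in <module>
    s=sensors.state();print(s['time_s'],'z',s['ee_pos'].round(2),'yaw',s['ee_rot'][2].round(2),'F',s['force'].round(1),'T',s['torque'].round(2),s['gripper_width'].round(1))
                                                                                                                                            ^^^^^^^^^^^^^^^^^^^^^^^^
AttributeError: 'float' object has no attribute 'round'
```

```bash
sed -i "s/s\['gripper_width'\].round(1)/round(s['gripper_width'],1)/" t.py; python3 t.py
python3 drive.py '[[[0,0,0,0,0,-2],[0,0,0,0,0,0]]]'>/dev/null; python3 t.py;python3 drive.py '[[[0,0,0,0,0,-2],[0,0,0,0,0,0]]]'>/dev/null; python3 t.py
```

```text
8.15 z [573.97  90.9  166.46] yaw 77.56 F [ -0.    2.1 -10.6] T [ 0.52 -0.14  0.08] 27.9
8.35 z [573.98  90.86 166.46] yaw 79.54 F [  0.2   2.6 -11.5] T [ 0.52 -0.1   0.11] 27.8
8.55 z [573.98  90.9  166.48] yaw 81.53 F [  0.    1.8 -11.7] T [ 0.5  -0.22  0.09] 27.7
```

```bash
python3 drive.py '[[[0,0,0,0,0,-2],[0,0,0,0,0,0]]]'>/dev/null; python3 t.py;python3 drive.py '[[[0,0,0,0,0,-2],[0,0,0,0,0,0]]]'>/dev/null; python3 t.py
python3 drive.py '[[[0,0,0,0,0,-2],[0,0,0,0,0,0]]]'>/dev/null; python3 t.py;python3 drive.py '[[[0,0,0,0,0,-2],[0,0,0,0,0,0]]]'>/dev/null; python3 t.py
```

```text
8.75 z [574.02  90.89 166.51] yaw 83.52 F [ -0.5   2.8 -12.4] T [ 0.55 -0.29  0.09] 27.8
8.95 z [573.98  90.87 166.51] yaw 85.51 F [ -0.4   2.4 -13.6] T [ 0.55 -0.26  0.09] 27.9
9.15 z [573.98  90.88 166.52] yaw 87.51 F [ -0.2   2.6 -13.6] T [ 0.58 -0.35  0.08] 27.9
9.35 z [573.98  90.88 166.53] yaw 89.51 F [  0.1   0.9 -15.1] T [ 0.54 -0.32  0.03] 28.1
```

```bash
python3 drive.py '[[[0,0,0.4,0,0,-2],[0,0,0,0,0,0]]]'>/dev/null; python3 t.py;python3 drive.py '[[[0,0,0,0,0,-2],[0,0,0,0,0,0]]]'>/dev/null; python3 t.py
```

```text
9.55 z [574.    90.88 166.49] yaw 91.51 F [  0.2   2.6 -14.1] T [ 0.51 -0.14  0.02] 28.0
9.75 z [574.02  90.89 166.48] yaw 93.5 F [  0.3   3.  -12.2] T [ 0.56 -0.21  0.08] 27.8
```

```bash
python3 drive.py '[[[0,0,0.2,0,0,-2],[0,0,0,0,0,0]]]'>/dev/null; python3 t.py;python3 drive.py '[[[0,0,0,0,0,-2],[0,0,0,0,0,0]]]'>/dev/null; python3 t.py
```

```text
9.95 z [574.    90.9  166.47] yaw 95.51 F [ -0.3   3.1 -11.8] T [ 0.51 -0.12  0.02] 27.7
10.15 z [574.02  90.86 166.48] yaw 97.51 F [ -0.2   2.8 -11.1] T [ 0.57 -0.07  0.07] 27.6
```

```bash
python3 drive.py '[[[0,0,0,0,0,-2],[0,0,0,0,0,0]]]'>/dev/null; python3 t.py;python3 drive.py '[[[0,0,0,0,0,-2],[0,0,0,0,0,0]]]'>/dev/null; python3 t.py
```

```text
10.35 z [574.02  90.86 166.47] yaw 99.51 F [ -0.3   2.4 -11.3] T [ 0.53 -0.02  0.08] 27.8
10.55 z [574.01  90.83 166.47] yaw 101.51 F [ -1.1   2.8 -10.9] T [0.54 0.02 0.13] 28.3
```

```bash
python3 drive.py '[[[0,0,0,0,0,-2],[0,0,0,0,0,0]]]'>/dev/null; python3 t.py;python3 drive.py '[[[0,0,0,0,0,-2],[0,0,0,0,0,0]]]'>/dev/null; python3 t.py
```

```text
10.75 z [574.01  90.85 166.45] yaw 103.51 F [ -1.5   2.2 -11.1] T [ 0.55 -0.01  0.12] 27.5
10.95 z [574.03  90.87 166.46] yaw 105.51 F [ -0.3   2.1 -11.4] T [0.55 0.12 0.15] 27.7
```

```bash
python3 drive.py '[[[0,0,0,0,0,-1.5],[0,0,0,0,0,0]]]'>/dev/null; python3 t.py
```

```text
11.15 z [574.07  90.86 166.47] yaw 107.08 F [ -0.2   2.6 -10. ] T [0.53 0.09 0.08] 28.1
```

```bash
python3 drive.py '[[[0,0,0,0,0,-1.5],[0,0,0,0,0,0]]]'>/dev/null; python3 t.py
```

```text
11.35 z [574.05  90.87 166.45] yaw 108.62 F [-2.   2.3 -9.8] T [0.53 0.12 0.12] 28.1
```

```bash
python3 drive.py '[[[0,0,0,0,0,-2],[0,0,0,0,0,0]]]'>/dev/null; python3 t.py;python3 drive.py '[[[0,0,0,0,0,-2],[0,0,0,0,0,0]]]'>/dev/null; python3 t.py
```

```text
11.55 z [574.08  90.94 166.44] yaw 110.59 F [-1.5  2.7 -8.8] T [0.53 0.17 0.06] 27.7
11.75 z [574.07  90.9  166.41] yaw 112.55 F [-2.4  1.6 -8.5] T [0.5  0.17 0.08] 27.9
```

```bash
python3 drive.py '[[[0,0,0,0,0,-2],[0,0,0,0,0,0]]]'>/dev/null; python3 t.py;python3 drive.py '[[[0,0,0,0,0,-2],[0,0,0,0,0,0]]]'>/dev/null; python3 t.py
```

```text
11.95 z [574.1   90.9  166.46] yaw 114.53 F [-1.2  3.2 -8.7] T [0.56 0.19 0.06] 27.9
12.15 z [574.1   90.9  166.46] yaw 116.52 F [-1.7  1.7 -8.6] T [0.56 0.24 0.08] 27.9
```

```bash
python3 drive.py '[[[0,0,0,0,0,-2],[0,0,0,0,0,0]]]'>/dev/null; python3 t.py;python3 drive.py '[[[0,0,0,0,0,-2],[0,0,0,0,0,0]]]'>/dev/null; python3 t.py
```

```text
12.35 z [574.1   90.93 166.44] yaw 118.51 F [-1.9  2.6 -8.8] T [0.59 0.21 0.11] 28.0
12.55 z [574.09  90.96 166.43] yaw 120.49 F [-1.6  2.2 -7.9] T [ 0.59  0.23 -0.02] 27.9
```

```bash
python3 drive.py '[[[0,0,0,0,0,-2],[0,0,0,0,0,0]]]'>/dev/null; python3 t.py;python3 drive.py '[[[0,0,0,0,0,-2],[0,0,0,0,0,0]]]'>/dev/null; python3 t.py
```

```text
12.75 z [574.09  90.96 166.44] yaw 122.47 F [-1.4  2.8 -8. ] T [ 0.55  0.24 -0.23] 27.9
12.95 z [574.2   90.67 166.44] yaw 124.48 F [-1.9  0.9 -8.8] T [ 0.38  0.16 -0.27] 27.6
```

The torque swung to -0.25 N m, so it has probably locked. I'll back off the turn, then test by lowering gently.

```bash
python3 drive.py '[[[0,0,0,0,0,2],[0,0,0,0,0,1.5],[0,0,0,0,0,0]]]'>/dev/null; python3 t.py;python3 drive.py '[[[0,0,1,0,0,0],[0,0,1,0,0,0],[0,0,0,0,0,0]]]'>/dev/null; python3 t.py
python3 drive.py '[[[0,0,0.6,0,0,0],[0,0,0.6,0,0,0],[0,0,0,0,0,0]]]'>/dev/null; python3 t.py
```

```text
13.25 z [574.23  90.53 166.43] yaw 121.03 F [-1.4  0.9 -7.5] T [ 0.21  0.13 -0.06] 28.0
13.55 z [574.26  90.6  164.74] yaw 121.09 F [-2.9 -0.4 -2.7] T [-0.05  0.47 -0.01] 27.7
13.85 z [574.29  90.6  163.6 ] yaw 121.09 F [-3.1 -1.3 -0.2] T [-0.19  0.58 -0.05] 28.2
```

```bash
python3 drive.py '[[[0,0,0.5,0,0,0],[0,0,0,0,0,0],[0,0,0,0,0,0]]]'>/dev/null; python3 t.py
python3 drive.py '[[[0,0,0.5,0,0,0],[0,0,0,0,0,0],[0,0,0,0,0,0]]]'>/dev/null; python3 t.py; python3 -c "
from h import *
im=viewer.grab_frame('scene');m=viewer.camera_model('scene');u,v=map(int,px(m,(574,91,110)));print(u,v)
cv2.imwrite('pics/s2.png',cv2.resize(im[v-60:v+60,u-70:u+90],None,fx=5,fy=5,interpolation=cv2.INTER_CUBIC))"
```

```text
14.15 z [574.33  90.64 163.43] yaw 121.09 F [-4.1 -2.2  4.1] T [-0.46  0.85 -0.06] 27.6
14.45 z [574.38  90.65 163.29] yaw 121.1 F [-3.9 -2.   7.1] T [-0.47  0.9  -0.05] 27.8
268 255
```

View pics/s2.png

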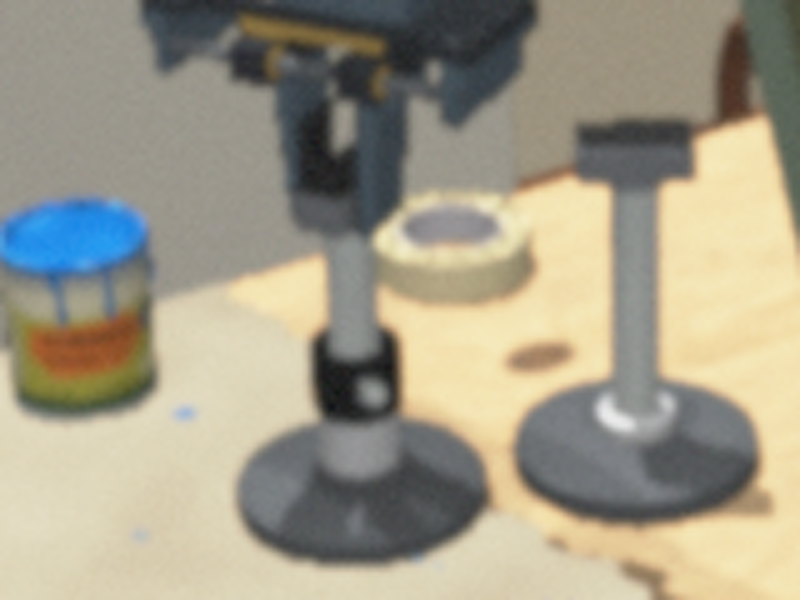

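The crop shows the bright button out through the collar's hole at about (372,390), and the mast carries 7 N downward without sinking, so it is locked. I'll relieve the load, release and move to the batten.

```bash
python3 drive.py '[[[0,0,-1,0,0,0],[0,0,0,0,0,0],[0,0,0,0,0,0]]]' 27 3
python3 drive.py '[[[0,0,0,0,0,0],[0,0,0,0,0,0],[0,0,0,0,0,0],[0,0,0,0,0,0],[0,0,0,0,0,0]]]' 60 10
python3 drive.py '[[[0,0,-10,0,0,0],[0,0,-30,0,0,0],[0,0,-40,0,0,0],[0,0,-30,0,0,0],[0,0,0,0,0,0]]]'
python3 drive.py '[[[-35,-28,0,0,0,0],[-35,-28,0,0,0,0],[-35,-28,0,0,0,0],[-35,-28,0,0,0,0],[-35,-28,0,0,0,0],[-35,-28,0,0,0,0],[-35,-28,0,0,0,0],[-35,-28,0,0,0,0]]]' 40
python3 drive.py '[[[-35,-28,0,0,0,0],[0,0,0,0,0,-7.5],[0,0,0,0,0,-7.5],[0,0,0,0,0,-7.5],[0,0,0,0,0,-7.5],[0,0,0,0,0,-7.5],[0,0,0,0,0,-7.3],[0,0,0,0,0,0]]]'
python3 t.py
python3 - <<'E'
from h import *
s=sensors.state();m=viewer.camera_model("wrist");im=viewer.grab_frame("wrist");cv2.imwrite("pics/w2.png",im)
print(px(m,(521,-309,13)))
t=viewer.grab_frame("top");cv2.imwrite("pics/t2.png",t)
E
```

```text
time_s: 14.8
ee_pos: [574.4, 90.7, 163.3]
ee_rot: [180.0, 0.0, 121.1]
force: [-2.9, -2.1, 3.3]
gripper_width: 28.1
gripper_force: 3.0
time_s: 15.3
ee_pos: [574.3, 91.1, 163.1]
ee_rot: [180.0, 0.0, 121.1]
force: [0.6, 0.2, -0.9]
gripper_width: 59.7
gripper_force: 0.0
time_s: 15.8
ee_pos: [576.6, 91.3, 279.1]
ee_rot: [179.4, 0.3, 121.1]
force: [0.5, 0.4, 0.8]
gripper_width: 59.8
gripper_force: 0.0
time_s: 16.6
ee_pos: [526.2, -266.2, 273.0]
ee_rot: [-180.0, -0.0, 121.1]
force: [1.1, 0.8, 0.2]
gripper_width: 40.0
gripper_force: 0.0
time_s: 17.4
ee_pos: [520.8, -308.9, 272.8]
ee_rot: [180.0, -0.0, 165.9]
force: [0.6, -0.5, 0.4]
gripper_width: 39.8
gripper_force: 0.0
17.4 z [ 520.78 -308.88  272.84] yaw 165.87 F [ 0.6 -0.5  0.4] T [ 0.09 -0.17 -0.04] 39.8
(np.float64(313.9839676334001), np.float64(213.32926163957728))
```

View pics/w2.png

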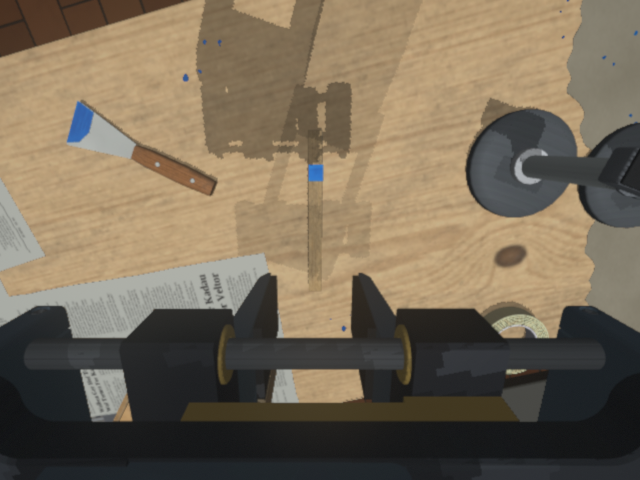

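Run:
```python
from h import *
m=viewer.camera_model("wrist");mt=viewer.camera_model("top")
for p in((316,172),(315,290),(316,130),(323,83),(311,0)):print(p,onz(m,*p,13).round(1))
t0=cv2.imread("pics/top0.png")
t2=cv2.imread("pics/t2.png")
for t in(t0,t2):
    h=cv2.cvtColor(t,cv2.COLOR_BGR2HSV);k=cv2.inRange(h,(95,120,80),(125,255,255));k[:,:420]=0;k[:,470:]=0;k[:220]=0;k[330:]=0
    M=cv2.moments(k,True);print(M['m00'],onz(mt,M['m10']/max(M['m00'],1),M['m01']/max(M['m00'],1),13).round(1) if M['m00'] else '')
im=cv2.imread("pics/w2.png")
cv2.imwrite("pics/w2c.png",cv2.resize(im[60:310,250:390],None,fx=2.4,fy=2.4))
```

```text
(316, 172) [ 471.8 -293.9   13. ]
(315, 290) [ 624.  -333.8   13. ]
(316, 130) [ 424.5 -282.    13. ]
(323, 83) [ 377.1 -261.7   13. ]
(311, 0) [ 294.7 -254.7   13. ]
53.0 [ 470.8 -295.5   13. ]
55.0 [ 470.7 -295.7   13. ]
```

View pics/w2c.png

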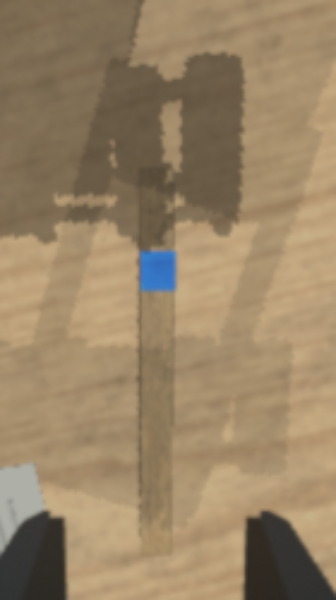

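The wrist view agrees with the top view: batten ends at about (424,-282) and (624,-334), blue mark at (471,-295). The batten is centred between the fingers, so I'll go down and grip.

```bash
python3 drive.py '[[[-2,1,45,0,0,0],[0,0,45,0,0,0],[0,0,45,0,0,0],[0,0,45,0,0,0],[0,0,45,0,0,0],[0,0,25,0,0,0],[0,0,13,0,0,0],[0,0,0,0,0,0]]]'
python3 t.py
python3 drive.py '[[[0,0,3.5,0,0,0],[0,0,0,0,0,0],[0,0,0,0,0,0],[0,0,0,0,0,0],[0,0,0,0,0,0],[0,0,0,0,0,0]]]' 14 12
python3 t.py
```

```text
time_s: 18.3
ee_pos: [522.4, -308.0, 8.7]
ee_rot: [179.9, -0.2, 165.8]
force: [0.2, -0.2, 0.7]
gripper_width: 40.0
gripper_force: 0.0
18.3 z [ 522.36 -308.02    8.66] yaw 165.82 F [ 0.2 -0.2  0.7] T [ 0.1  -0.14 -0.07] 40.0
time_s: 18.9
ee_pos: [523.9, -309.0, 8.0]
ee_rot: [-180.0, 0.1, 165.9]
force: [-0.6, -0.1, 6.8]
gripper_width: 17.4
gripper_force: 12.0
18.9 z [ 523.93 -309.01    8.02] yaw 165.88 F [-0.6 -0.1  6.8] T [ 0.09 -0.08 -0.04] 17.4
```

```bash
python3 drive.py '[[[0,0,-1,0,0,0],[0,0,-10,0,0,0],[0,0,-10,0,0,0],[0,0,0,0,0,0]]]' 14 20
python3 t.py
python3 - <<'E'
from h import *
im=viewer.grab_frame("scene");m=viewer.camera_model("scene");u,v=map(int,px(m,(523,-309,25)));print(u,v)
cv2.imwrite("pics/s3.png",cv2.resize(im[max(v-70,0):v+50,u-80:u+80],None,fx=5,fy=5,interpolation=cv2.INTER_CUBIC))
# tele and plain bars from top view
t=cv2.imread("pics/t2.png")
cv2.imwrite("pics/t2c.png",cv2.resize(t[210:320,225:370],None,fx=5.5,fy=5.5,interpolation=cv2.INTER_CUBIC)[:600])
E
```

```text
time_s: 19.3
ee_pos: [524.3, -309.2, 29.5]
ee_rot: [-179.9, 0.2, 165.9]
force: [-0.6, -0.4, 0.1]
gripper_width: 16.6
gripper_force: 20.0
19.3 z [ 524.26 -309.2    29.54] yaw 165.89 F [-0.6 -0.4  0.1] T [ 0.08 -0.16  0.01] 16.6
401 249
```

View pics/t2c.png

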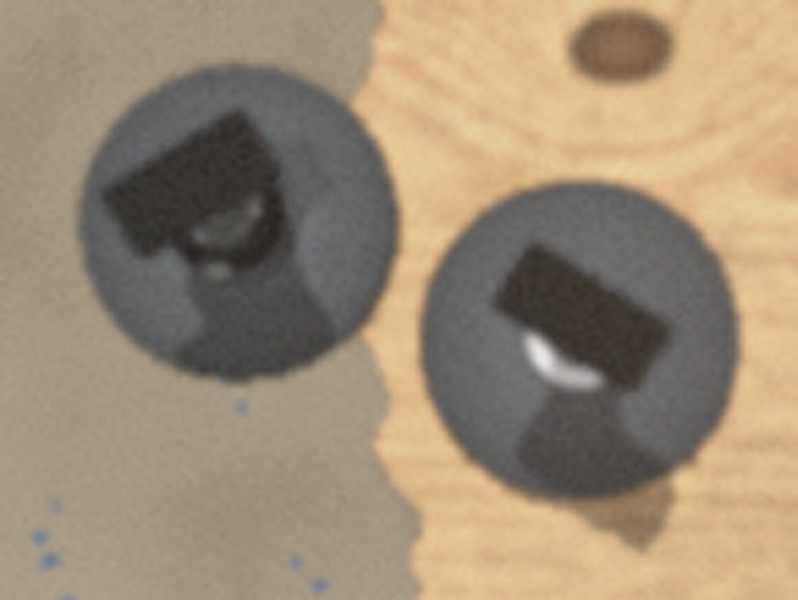

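Both feet are where they were and the tele bar sits turned and locked, centred at about (192,184) in the crop. I'll carry the batten up, across and round.

```bash
python3 drive.py '[[[0,0,-30,0,0,0],[0,0,-45,0,0,0],[0,0,-45,0,0,0],[0,0,-45,0,0,0],[0,0,-40,0,0,0],[0,0,-15,0,0,0],[0,0,0,0,0,0]]]'
python3 drive.py '[[[3.5,20,0,0,0,0],[7,41,0,0,0,0],[7,41,0,0,0,0],[7,41,0,0,0,0],[7,41,0,0,0,0],[7,41,0,0,0,0],[7,41,0,0,0,0],[7,41,0,0,0,0]]]' >/dev/null
python3 drive.py '[[[3.5,21,0,0,0,0],[0,0,0,0,0,7.5],[0,0,0,0,0,8],[0,0,0,0,0,8],[0,0,0,0,0,8],[0,0,0,0,0,8],[0,0,0,0,0,8],[0,0,0,0,0,8]]]' >/dev/null
python3 drive.py '[[[0,0,0,0,0,8],[0,0,0,0,0,8],[0,0,0,0,0,8],[0,0,0,0,0,8],[0,0,0,0,0,5],[0,0,0,0,0,2.8],[0,0,0,0,0,0],[0,0,0,0,0,0]]]' >/dev/null
python3 t.py
python3 - <<'E'
from h import *
mt=viewer.camera_model("top");t=viewer.grab_frame("top");m=viewer.camera_model("wrist");w=viewer.grab_frame("wrist");s=sensors.state()
C=lambda p:(225+(p[0]+.5)/5.5-.5,210+(p[1]+.5)/5.5-.5)
W=np.array([onz(mt,*C(p),191.5)[:2] for p in[(103,195),(240,110),(280,172),(145,257)]]);print("tele bar",W.mean(0),np.linalg.norm(W-np.roll(W,-1,0),axis=1))
cv2.imwrite("pics/w4.png",w);cv2.imwrite("pics/t4.png",t);z=s['ee_pos'][2]+5
for n,im,mm in(("wrist",w,m),("top",t,mt)):
    h=cv2.cvtColor(im,cv2.COLOR_BGR2HSV);k=cv2.inRange(h,(95,120,80),(125,255,255))
    for c in cv2.findContours(k,0,2)[0]:
        M=cv2.moments(c);
        if M['m00']<25:continue
        u,v=M['m10']/M['m00'],M['m01']/M['m00'];p=onz(mm,u,v,z)
        if np.hypot(*(p-s['ee_pos'])[:2])<130:print(n,u,v,M['m00'],p.round(1))
d=np.array([np.cos(np.radians(s['ee_rot'][2])),np.sin(np.radians(s['ee_rot'][2]))]);print("expect blue",s['ee_pos'][:2]+d*53,s['ee_pos'][:2]-d*53)
E
```

```text
time_s: 20.05
ee_pos: [524.2, -309.2, 250.6]
ee_rot: [-179.9, 0.3, 165.9]
force: [-0.6, 0.1, -1.0]
gripper_width: 17.5
gripper_force: 20.0
22.45 z [548.13  23.22 246.21] yaw 70.65 F [ 0.1  0.  -0.1] T [-0.01 -0.08  0.01] 17.1
tele bar [571.45045728  88.73707895] [56.57126358 26.14210784 55.88085252 26.49159972]
wrist 86.75034106412005 207.12914961346064 366.5 [461.7 110.5 251.8]
wrist 316.2754398478364 205.081193533048 1402.0 [567.5  74.3 251.8]
wrist 417.22857142857146 83.57142857142857 35.0 [627.2 110.4 251.8]
expect blue [566.0285196   73.24417384] [530.87462617 -26.75684504]
```

The batten is held straight: the blue mark is at (567.5,74.3) against an expected (566,73). Lowering.

```bash
python3 drive.py '[[[0,1.5,10,0,0,0],[0,0,15,0,0,0],[0,0,10,0,0,0],[0,0,5,0,0,0],[0,0,2,0,0,0],[0,0,0,0,0,0]]]' >/dev/null; python3 t.py
python3 drive.py '[[[0,0,1,0,0,0],[0,0,0,0,0,0],[0,0,0,0,0,0]]]' >/dev/null; python3 t.py
python3 drive.py '[[[0,0,1,0,0,0],[0,0,0,0,0,0],[0,0,0,0,0,0]]]' >/dev/null; python3 t.py
python3 drive.py '[[[0,0,1,0,0,0],[0,0,0,0,0,0],[0,0,0,0,0,0]]]' >/dev/null; python3 t.py
```

```text
23.15 z [550.3   22.74 205.56] yaw 70.59 F [0.1 0.1 0.2] T [ 0.01 -0.01 -0.02] 17.1
23.45 z [550.38  22.76 205.  ] yaw 70.59 F [ 0.2  0.1 -0.7] T [-0.08 -0.05  0.04] 17.6
23.75 z [550.19  22.73 203.63] yaw 70.59 F [ 0.2 -0.4 -0.2] T [-0.07 -0.07 -0.02] 17.2
24.05 z [550.19  22.74 202.56] yaw 70.59 F [-0.7  0.8 -0.5] T [-0.06 -0.05 -0.02] 17.2
```

```bash
python3 drive.py '[[[0,0,0.7,0,0,0],[0,0,0,0,0,0],[0,0,0,0,0,0]]]' >/dev/null; python3 t.py
```

```text
24.35 z [550.21  22.74 201.91] yaw 70.59 F [-1.1  1.  -0.5] T [-0.02 -0.07 -0.  ] 17.5
```

```bash
python3 drive.py '[[[0,0,0.7,0,0,0],[0,0,0,0,0,0]]]' >/dev/null; python3 t.py
python3 drive.py '[[[0,0,0.7,0,0,0],[0,0,0,0,0,0]]]' >/dev/null; python3 t.py
python3 drive.py '[[[0,0,0.5,0,0,0],[0,0,0,0,0,0]]]' >/dev/null; python3 t.py
```

```text
24.55 z [550.15  22.72 201.14] yaw 70.59 F [ 0.8 -0.8 -0.5] T [ 0.01 -0.13 -0.02] 17.2
24.75 z [550.16  22.74 200.42] yaw 70.59 F [ 0.1  0.2 -1.4] T [-0.01 -0.09 -0.03] 17.1
24.95 z [550.2   22.75 199.97] yaw 70.59 F [-0.5  0.7 -0.6] T [-0.04 -0.07 -0.03] 17.4
```

```bash
python3 drive.py '[[[0,0,0.5,0,0,0],[0,0,0,0,0,0]]]' >/dev/null; python3 t.py
python3 drive.py '[[[0,0,0.5,0,0,0],[0,0,0,0,0,0]]]' >/dev/null; python3 t.py
```

```text
25.15 z [550.27  22.77 199.61] yaw 70.59 F [0.5 0.1 0.9] T [-0.04 -0.02  0.03] 17.8
25.35 z [550.33  22.76 199.43] yaw 70.59 F [0.1 0.7 2.5] T [-0.05  0.09  0.03] 16.9
```

Contact at 199.5, exactly as predicted. Releasing and retreating.

```bash
python3 drive.py '[[[0,0,0,0,0,0],[0,0,0,0,0,0]]]' 16 3 >/dev/null; python3 t.py
python3 drive.py '[[[0,0,0,0,0,0],[0,0,0,0,0,0],[0,0,0,0,0,0]]]' 24 >/dev/null; python3 t.py
python3 drive.py '[[[0,0,0,0,0,0],[0,0,0,0,0,0],[0,0,0,0,0,0]]]' 45 >/dev/null; python3 t.py
python3 drive.py '[[[0,0,-5,0,0,0],[0,0,-15,0,0,0],[0,0,-30,0,0,0],[0,0,-40,0,0,0],[0,0,-30,0,0,0],[0,0,0,0,0,0]]]' >/dev/null; python3 t.py
python3 - <<'E'
from h import *
m=viewer.camera_model("wrist");w=viewer.grab_frame("wrist");s=sensors.state();cv2.imwrite("pics/w5.png",w)
h=cv2.cvtColor(w,cv2.COLOR_BGR2HSV);k=cv2.inRange(h,(95,120,80),(125,255,255))
for c in cv2.findContours(k,0,2)[0]:
    M=cv2.moments(c)
    if M['m00']>60:
        p=onz(m,M['m10']/M['m00'],M['m01']/M['m00'],204.5)
        if np.hypot(*(p-s['ee_pos'])[:2])<130:print(M['m00'],p.round(1),cv2.minAreaRect(c))
E
```

```text
25.55 z [550.36  22.76 199.42] yaw 70.59 F [-1.   0.1  4.1] T [0.05 0.04 0.01] 17.7
25.85 z [550.07  22.71 198.66] yaw 70.59 F [ 0.7  0.7 -0.9] T [-0.03 -0.05  0.01] 24.4
26.15 z [550.22  22.73 198.98] yaw 70.59 F [-0.8  0.2 -0.3] T [-0.04 -0.09 -0.05] 43.5
26.75 z [552.31  22.81 324.45] yaw 70.59 F [ 0.1 -0.1 -0.6] T [-0.02 -0.02  0.01] 45.3
448.0 [569.8  73.6 204.5] ((311.8552551269531, 181.5407257080078), (21.451881408691406, 24.020401000976562), 2.726311206817627)
```

```bash
python3 drive.py '[[[-25,0,0,0,0,0],[-45,0,0,0,0,0],[-45,0,0,0,0,0],[-45,0,0,0,0,0],[-45,0,0,0,0,0],[-45,0,0,0,0,0],[-25,0,0,0,0,0],[0,0,0,0,0,0]]]' >/dev/null; python3 t.py
python3 - <<'E'
from h import *
m=viewer.camera_model("top");t=viewer.grab_frame("top");cv2.imwrite("pics/t5.png",t);t0=cv2.imread("pics/top0.png")
h=cv2.cvtColor(t,cv2.COLOR_BGR2HSV)
k=cv2.inRange(h,(95,120,80),(125,255,255))
for c in cv2.findContours(k,0,2)[0]:
    M=cv2.moments(c)
    if M['m00']>15:
        u,v=M['m10']/M['m00'],M['m01']/M['m00']
        if 230<u<370 and 200<v<310:print("blue",u,v,onz(m,u,v,204.5).round(1))
# batten: wood-coloured region over dark feet; predicted ends
d=np.array([.332,.943]);c0=np.array([550.2-2.6,22.7-2.5])
for q in(-104,104):print("pred end px",np.round(px(m,(*(c0+d*q),204)),1))
for im in(t0,t):
    g=cv2.cvtColor(im,cv2.COLOR_BGR2GRAY);S=cv2.cvtColor(im,cv2.COLOR_BGR2HSV)[...,1]
    k=((g<105)&(S<70)).astype(np.uint8);k[:,:225]=0;k[:,370:]=0;k[:210]=0;k[310:]=0
    k2=cv2.morphologyEx(k,cv2.MORPH_CLOSE,np.ones((15,15)))
    for c in cv2.findContours(k2,0,2)[0]:
        if cv2.contourArea(c)>500:print("foot",np.round(cv2.minEnclosingCircle(c)[0],1),round(cv2.minEnclosingCircle(c)[1],1))
D=cv2.absdiff(cv2.GaussianBlur(t,(3,3),0),cv2.GaussianBlur(t0,(3,3),0)).sum(2)
print("tape/block diff",D[140:195,320:372].mean(),D[325:370,180:235].mean())
for r in range(225,300,3):print(r,''.join('#' if x else '.' for x in ((h[r,230:360,1]>75)&(t[r,230:360,2]>70))))
E
```

```text
27.6 z [ 457.18 -238.98  317.6 ] yaw 70.33 F [ 1.3  0.3 -1.5] T [ 0.03 -0.12 -0.06] 45.2
blue 267.1028806584362 244.04320987654322 [568.   72.8 204.5]
pred end px [346.3 272.1]
pred end px [243.4 236.9]
foot [298.5 261.5] 61.4
foot [298.4 262.8] 61.0
tape/block diff 30.546153846153846 25.430707070707072
225 ............................................................######################################################################
228 ..........................................................########################################################################
231 ............................................................######################################################################
234 ..............#####...........................................####################################################################
237 .............##################.................................##################################################################
240 ............####################.#...............................###################################################
[... 1879 characters left out ...]
......................###
285 ..................................................................#########...................................................####
288 ................................................................#############...............................................######
291 ...............................................................################...........................................########
294 ................................................................###################....................................###########
297 ..................................................................#####################...........................################
```

The batten lies across the middle of both bars: its ends project at (243,236) and (346,275) as predicted, and the blue mark matches at bar height. Handing in.

```bash
python3 -c "
from h import *
print(env.job_done())"
```

```text
the job is handed in; nothing more can be done
None
```

The telescopic stand is drawn up, turned about 50° anticlockwise and locked, with its button seen out through the hole; the batten lies flat across both rest bars, let go, and the job was handed in at about 28 s with the feet showing no shift in the pictures (block and tape were never touched).

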